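# Hold back the edge sander's belt tensioner

### The arm

A 7-joint arm with a two-finger parallel gripper is mounted at the origin on the work surface. World frame = base frame: x ahead of the robot, y to its left, z up, the work surface at z = 0. Lengths are in m, angles in rad, forces in N, time in s.
With the tool pointing down it reaches from about 0.425 to 0.825 m from the base axis. Payload 3.6 kg.
Tool frame: the origin (TCP) lies midway between the tips of the shut fingers; the grasp point (between the pads) lies 19 mm behind it; z points along the fingers, y is the line along which they close (so a half turn about z gives the same grasp; the last joint's range is limited). The gripper opens to 85 mm and grips with 20 to 120 N. Pads are 22 mm wide; open, the fingers measure 114 mm over their backs; the gripper's body (76 mm by 85 mm) begins 54 mm behind the grasp point. The pads swing forward as they close: fully open they stand 13 mm farther back than shut.
Start: joints at [1.226, 0.615, -0.013, 1.423, 0.008, 1.103, -0.04], TCP at [0.204, -0.617, 0.231] pointing down, gripper open.
Joint ranges: [-3.12, 3.12], [-0.3, 2.06], [-1.34, 1.32], [0.26, 2.42], [-1.36, 4.5], [0.01, 1.98], [-2.84, 2.84]. Speed limits (rad/s): [2.79, 2.79, 3.14, 3.14, 3.14, 3.14, 3.14].

### API

Orientations are given as a unit quaternion [x, y, z, w].
In Python, from station import env, vision gives the robot as it stands.
- The arm moves only by the shell command python3 -m inch 'ROWS'. ROWS is JSON, a list of rows, each an object with "dp": the shift along the tool's x, y, z normalised to -1 to 1, where 1 is 300 mm, a list of three; "dr": the turn, a rotation vector about the tool's x, y, z normalised to -1 to 1, where 1 is 45 degrees, a list of three; "grip": the opening, from -1 (shut) to 1 (fully open). In form: [{"dp": [dx, dy, dz], "dr": [rx, ry, rz], "grip": grip}, ...]. A call has 1 to 20 rows; each row shifts and turns the commanded pose from where the row before left it, along the tool's axes as they then stand; what a row does not reach is not made up. A row lasts 1/10 s, in which the tool goes at most 50 mm and 8.59 degrees, less where a joint would pass 70% of its speed; a pose out of reach is approached as far as the arm can. A call with a number of a shift or a turn outside -1 to 1 is refused whole. A call with a gripper value outside its range is refused whole. The fingers move at their own pace and stop on an object; the grip force is fixed at half the most. Time passes only in rows, so rows that do not move let the fingers close. It gives the time, the measured TCP pose, the force, the opening and the grip force at its end, in the units of the state.
- env.observe(): the state, without advancing time (a new reading comes with each control period).
- vision.camera(name): name is "scene" or "side" or "wrist"; returns (picture, depth): 384x512x3 uint8, red, green, blue; 384x512 float32, m along the optical axis (not along the pixel's ray), 0 where there is no reading.
- vision.camera_model(name): a dict with "fx", "fy", "cx", "cy" (pixels), "distortion" ([k1, k2, p1, p2, k3] as OpenCV has them; the pictures are not rectified), "R" (3x3) and "t" (3): a world point X has camera coordinates R X + t. Camera axes: x right, y down, z forward; pixel columns grow to the right and rows downward; lengths in m; the calibration is good to about 2 mm. A picture is of the moment at which its call begins: read the wrist's pose just before it. camera_model takes no time and is no camera call; for the wrist camera it gives the pose at the moment of the call.
- env.hand_in(): hands the job in; it is judged then, once.
The state is a dict: "clock": time; "joint_positions": joint angles; "qd": joint speeds; "joint_torque": joint torques, N m; "position": TCP position; "eef_rot": TCP orientation; "force": force on the tool from outside, world axes, zero at the start; "ft_torque": the same for the moment, N m; "finger_gap": finger opening in m; "gripper_force": force on a finger pad.
Only numpy, scipy, OpenCV 4.12 (cv2) and the standard library are available. Lean on these libraries where they do the work, as an engineer would, in place of code of your own. Each camera call takes 0.05 s, during which the arm holds its last target. There are 200 camera calls.

### The job

The belt of the green edge sander is off and a colleague is about to slip a new one on. First slide the work carrier (black knob, carved blank) along its rail until it drops into the next detent station, its yellow mark in line with the yellow pointer on the bed, so that it is clear of the idler. Then, with the fingers on its red post, push the sprung red tensioner arm back past its ratchet click, right to its stop, and finish while still holding it there against the spring, leaving the carrier in its station and everything else on the bench where it is.

Things in the scene. Friction and masses are not known exactly. Their poses are not given: they have to be found in the camera images.
- machine: Benchtop edge sander, belt off, fixed to the table: green bed 360 (x) x 500 (y) x 30 mm. Origin on the table, z up; the bed spans x -170..+190, y -250..+250 mm. Machine -x is the front with the work rail (towards the robot), +y the idler and tensioner end. Yaw in the room -0.3 to +0.15 rad. Steel platen at x 7..17, y -120..+10, top z 100; black drum at (45, -170); motor behind it, top z 125.
- carrier (a joint): Carrier travel along the rail, m: 0 = machine y +165 mm, grows towards machine -y, detent station at 0.160 (y +5 mm), end of travel 0.215. Starts between 0 and 0.06. Friction about 1.5 N; it stays where left. A sprung ball gives a hump of some 5 to 9 N about 17 to 9 mm before the station, then draws the carrier in and resists leaving; pushed on hard, it runs past.
- carrier_knob (a point): Centre of the top of the carrier's upright black knob, diameter 24 mm, top at z 116 mm above the table, thick part down to z 74. At machine x -125, y 165 mm minus travel. It stands on an aluminium plate 100 (x) x 90 (y) mm, top z 70, with a yellow mark at its middle. A carved pale blank on edge (18 x 86 mm, top z 132) stands on the plate's machine +x side, its face 45 mm from the knob's axis.
- station (a point): Point on the rail's centre line at the detent station, machine (-105, 5) mm, z 68; two steel rods 60 mm apart form the rail. A yellow pointer stands on the bed's front edge at the same machine y. The carrier's middle and its knob have this machine y when it is in the station.
- tensioner (a joint): Swing of the tensioner arm about its upright pivot, rad: 0 = at rest, pointing to machine -x; grows (anticlockwise from above) as the post is pushed towards machine -y. Ratchet pawl clicks in at about 0.35; solid stop at 0.52. Push at the post about 3 N at rest to 9 N at the stop, a few N more just before the click. Let go past the click it falls back on the pawl at 0.35, let go before, to 0.
- tension_arm: The red arm with all it carries: origin on the pivot axis (machine (120, 130) mm, z 48), its own -x axis points along the arm and turns with it. Bar 22 mm wide, top at z 59; an aluminium idler drum of 30 mm radius stands 62 mm from the pivot, top at z 112; at the arm's end the red push post.
- push_post (a point): Centre of the top of the upright red push post, 18 mm diameter, 140 mm from the pivot, top at z 125 mm above the table, its side free down to z 59. At rest at machine (-20, 130) mm; at the stop at machine (-2, 60) mm. It is pushed from its machine +y side.
- wax_tin: Bystander, not to be disturbed: round blue wax tin, 58 mm across, 36 mm high, standing on the green machine bed behind the steel platen; origin at the centre of its underside
- figurine: Bystander, not to be disturbed: small turned pale-wood figure, 56 mm across, 98 mm high, standing on the table beyond the idler (machine +y) end; origin under its foot
- mallet: Bystander, not to be disturbed: carver's round wooden mallet standing on its head, 84 mm across, 215 mm high; origin under its centre
- gouge: Bystander, not to be disturbed: carving gouge lying flat, 250 mm long, dark wooden handle; origin below its middle
- oddments_box: Bystander, not to be disturbed: open red plastic box, 140 x 100 x 50 mm; origin at the centre of its underside
- spare_blank: Bystander, not to be disturbed: pale wooden carving blank lying flat, 150 x 75 x 30 mm; origin at the centre of its underside

How it is judged:
By the outcome, as a careful person would: the job done as asked, in the order asked, and still so for the second after the job is handed in, while the arm keeps its last pose, push and grip.
It also fails if it takes over 48 s, if anything falls off the work surface, if the arm or the gripper's body presses on something with over 40 N, if the wrist force passes 120 N, or if a joint passes its speed limit or range.

## Working session

There is one attempt and no reset: what is moved stays moved. The work goes in short steps, Python scripts to look and compute and a shell command to move; the robot and the scene stay as the last step left them, time stands still between calls to the robot, and variables do not carry over. Pictures are saved under pics/ and viewed, at most 10 in all, crops included, and the job is handed in when it is done.

```bash
mkdir -p pics; ls
python3 - <<'E'
from station import env, vision
import cv2, numpy as np
s=env.observe(); print(s)
for n in ("scene","side"):
    p,d=vision.camera(n); cv2.imwrite(f"pics/{n}0.png",p[:,:,::-1]); np.save(f"pics/{n}0.npy",d)
    m=vision.camera_model(n); print(n,m)
E
```

```text
pics
{'clock': 0.0, 'joint_positions': array([ 1.22553671,  0.6159087 , -0.01260908,  1.42491983,  0.00806902,
        1.10343697, -0.04040516]), 'qd': array([-0.00164722, -0.00119662,  0.00111875, -0.00080827,  0.00207339,
        0.00073359, -0.00238772]), 'joint_torque': array([-1.10253732e-03, -4.69207084e+01,  2.59003853e-01, -1.71035206e+01,
        9.98691277e-03,  9.63654486e-03,  7.88273042e-06]), 'position': array([ 0.20346886, -0.61650608,  0.23013808]), 'eef_rot': array([ 9.87321754e-01,  1.58726287e-01, -2.16087082e-04, -1.29379805e-03]), 'force': array([ 0.34947136,  0.04107509, -0.75320957]), 'ft_torque': array([-0.0061568 ,  0.00093685, -0.01969891]), 'gripper_force': 0.0, 'finger_gap': 0.08548015956199793}
scene {'fx': 441.9828796566808, 'fy': 441.9828796566808, 'cx': 261.7465346515235, 'cy': 193.32590240050288, 'distortion': array([-0.08074529,  0.        ,  0.        ,  0.        ,  0.        ]), 'R': array([[-0.81804137,  0.57515134,  0.00304188],
       [ 0.48355046,  0.6906013 , -0.53781855],
       [-0.31142778, -0.43848692, -0.84305513]]), 't': array([ 0.43690935, -0.22664988,  1.74014792])}
side {'fx': 498.7491107840222, 'fy': 498.7491107840222, 'cx': 259.14870501892904, 'cy': 194.77205430314459, 'distortion': array([-0.02576758,  0.        ,  0.        ,  0.        ,  0.        ]), 'R': array([[ 0.99184565, -0.12539582, -0.02276168],
       [-0.09830164, -0.63906813, -0.76284253],
       [ 0.081111  ,  0.75885955, -0.64618356]]), 't': array([-0.53991225,  0.13747553,  1.87137122])}
```

View pics/scene0.png

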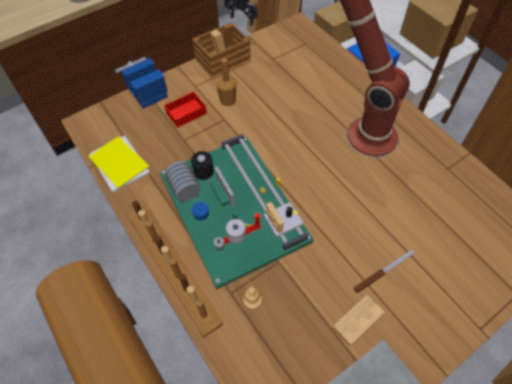

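View pics/side0.png

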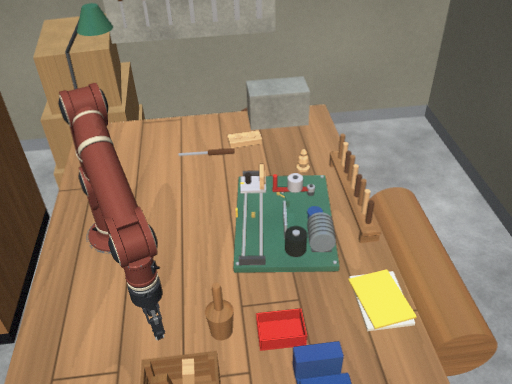

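The scene picture shows the bed with corners near (163,172), (240,137), (311,238), (218,283), the knob at (288,211) and the red post at (257,218). In the side picture the bed is at (235-338,177-270), the knob at (248,175), the post at (275,182) and the mallet at (220,315).

```bash
cat > h.py <<'E'
from station import env, vision
import cv2, numpy as np
from scipy.optimize import minimize
def cloud(n,d,m):
    K=np.array([[m['fx'],0,m['cx']],[0,m['fy'],m['cy']],[0,0,1]])
    v,u=np.mgrid[:384,:512]
    q=cv2.undistortPoints(np.stack([u.ravel(),v.ravel()],1).astype(np.float64)[:,None],K,m['distortion'])[:,0]
    z=d.ravel(); C=np.c_[q*z[:,None],z]
    X=(C-m['t'])@m['R']; X[z==0]=np.nan
    return X.reshape(384,512,3)
E
python3 - <<'E'
from h import *
for n in ("scene","side"):
    p=cv2.imread(f"pics/{n}0.png"); d=np.load(f"pics/{n}0.npy"); X=cloud(n,d,vision.camera_model(n))
    h=cv2.cvtColor(p,cv2.COLOR_BGR2HSV)
    H,S,V=[h[...,i].astype(int) for i in range(3)]
    g=(H>65)&(H<90)&(S>100)&(abs(X[...,2]-.03)<.012)&(X[...,0]>.3)
    g=cv2.morphologyEx(g.astype(np.uint8),cv2.MORPH_OPEN,np.ones((3,3)))>0
    r=cv2.minAreaRect(X[g][:,:2].astype(np.float32)); print(n,g.sum(),r,np.nanmedian(X[g][:,2])); 
    print(cv2.boxPoints(r))
    c=np.array(r[0])
    near=np.hypot(X[...,0]-c[0],X[...,1]-c[1])<.32
    k=near&(V<60)&(X[...,2]>.08); 
    nn,l,st,ce=cv2.connectedComponentsWithStats(k.astype(np.uint8))
    for i in range(1,nn):
        if st[i,4]>8: print('black',ce[i],st[i,4],np.round(X[l==i].mean(0),4),np.round(np.percentile(X[l==i],[5,95],axis=0),4).tolist())
    k=near&((H<8)|(H>172))&(S>150)&(X[...,2]>.04)&(V>80)
    nn,l,st,ce=cv2.connectedComponentsWithStats(k.astype(np.uint8))
    for i in range(1,nn):
        if st[i,4]>5:
            P=X[l==i]; t=P[P[:,2]>.112]; print('red',ce[i],st[i,4],P[:,2].max(),t.mean(0) if len(t) else None,len(t))
    for nm,mk in (('blue',(H>100)&(H<125)&(S>150)&(X[...,2]>.05)&(X[...,2]<.08)&near),('yellow',(H>20)&(H<32)&(S>170)&(V>150)&near&(X[...,2]<.1))):
        nn,l,st,ce=cv2.connectedComponentsWithStats(mk.astype(np.uint8))
        for i in range(1,nn): print(nm,ce[i],st[i,4],np.round(np.nanmedian(X[l==i],axis=0),4))
E
```

```text
scene 6618 ((0.641019344329834, -0.035347431898117065), (0.49367010593414307, 0.3405330777168274), 83.31861114501953) 0.030520203923619454
[[ 0.44319037 -0.2606959 ]
 [ 0.78141075 -0.30031627]
 [ 0.83884835  0.19000104]
 [ 0.50062793  0.22962141]]
black [201.73239437 163.1056338 ] 284 [ 0.6503 -0.1989  0.1037] [[0.6174, -0.2363, 0.0848], [0.6802, -0.1759, 0.1124]]
black [288.65384615 212.15384615] 26 [0.5229 0.1346 0.1085] [[0.5168, 0.1299, 0.0958], [0.5285, 0.1387, 0.1189]]
red [253.87603306 224.65289256] 121 0.12827783049631544 [0.62019122 0.09563418 0.12226459] 26
red [225.9047619  239.76190476] 21 0.06287110470669034 None 0
blue [199.43378995 209.62100457] 219 [ 0.7452 -0.0622  0.0662]
yellow [277.7 179.4] 10 [ 0.4567 -0.0158  0.0636]
yellow [295.5 212. ] 2 [0.4902 0.1322 0.0737]
side 45 ((0.5926180481910706, -0.12537476420402527), (0.09724396467208862, 0.02514646202325821), 80.96772766113281) 0.03028630345577053
[[ 0.5725675  -0.17141995]
 [ 0.59740216 -0.17536771]
 [ 0.6126686  -0.07932958]
 [ 0.58783394 -0.07538182]]
black [247.44444444 178.44444444] 27 [0.5155 0.1161 0.0996] [[0.5097, 0.1101, 0.0841], [0.5216, 0.1246, 0.1138]]
black [295.33333333 237.26870748] 294 [ 0.6408 -0.2299  0.1023] [[0.6117, -0.2529, 0.0845], [0.6714, -0.1924, 0.1114]]
red [277.27118644 185.10169492] 118 0.1278070083254218 [0.61792344 0.08586847 0.12200193] 19
red [304.25   188.6875] 16 0.06366539716350819 None 0
blue [313.375    209.984375] 64 [ 0.7379 -0.0653  0.0664]
yellow [236. 211.] 1 [ 0.4563 -0.0219  0.0607]
```

```bash
python3 -m inch '[{"dp":[0,0,-0.09],"dr":[0,0,0.184],"grip":1},{"dp":[0,0,-0.09],"dr":[0,0,0.184],"grip":1},{"dp":[0,0,-0.09],"dr":[0,0,0.184],"grip":1},{"dp":[0.1,-0.13,0],"dr":[0,0,0],"grip":1},{"dp":[0.1,-0.13,0],"dr":[0,0,0],"grip":1},{"dp":[0.1,-0.13,0],"dr":[0,0,0],"grip":1},{"dp":[0.1,-0.13,0],"dr":[0,0,0],"grip":1},{"dp":[0.1,-0.13,0],"dr":[0,0,0],"grip":1},{"dp":[0.1,-0.13,0],"dr":[0,0,0],"grip":1},{"dp":[0,0,0],"dr":[0,0,0],"grip":1}]'
python3 -m inch '[{"dp":[0.013,-0.15,0],"dr":[0,0,0],"grip":1},{"dp":[0.013,-0.15,0],"dr":[0,0,0],"grip":1},{"dp":[0.013,-0.15,0],"dr":[0,0,0],"grip":1},{"dp":[0.013,-0.15,0],"dr":[0,0,0],"grip":1},{"dp":[0.013,-0.15,0],"dr":[0,0,0],"grip":1},{"dp":[0.013,-0.15,0],"dr":[0,0,0],"grip":1},{"dp":[0.013,-0.15,0],"dr":[0,0,0],"grip":1},{"dp":[0.013,-0.15,0],"dr":[0,0,0],"grip":1},{"dp":[0.013,-0.15,0],"dr":[0,0,0],"grip":1},{"dp":[0.013,-0.15,0],"dr":[0,0,0],"grip":1},{"dp":[0,0,0],"dr":[0,0,0],"grip":1},{"dp":[0,0,0],"dr":[0,0,0],"grip":1}]'
python3 - <<'E'
from h import *
print(env.observe()['position'],env.observe()['eef_rot'],env.observe()['clock'])
m=vision.camera_model("wrist");p,d=vision.camera("wrist")
cv2.imwrite("pics/w1.png",p[:,:,::-1]);np.save("pics/w1.npy",cloud("wrist",d,m));print(m)
E
```

```text
clock: 1.1
position: [0.4169, -0.3967, 0.3117]
eef_rot: [0.999, -0.049, 0.002, -0.003]
force: [0.3, 0.4, 0.7]
finger_gap: 0.0849
gripper_force: 0.0
clock: 2.3
position: [0.4993, 0.0381, 0.3118]
eef_rot: [0.998, -0.056, -0.001, 0.0]
force: [-0.2, -0.1, -0.8]
finger_gap: 0.0849
gripper_force: 0.0
[0.49928578 0.03808198 0.3118056 ] [ 9.98442945e-01 -5.57783278e-02 -6.50225714e-04  2.03624303e-04] 2.3
{'fx': 279.2587484117274, 'fy': 279.2587484117274, 'cx': 251.7028698690002, 'cy': 193.8169917088441, 'distortion': array([-0.06717079,  0.        ,  0.        ,  0.        ,  0.        ]), 'R': array([[-1.10717882e-01, -9.93851785e-01,  4.23255516e-04],
       [-9.54416780e-01,  1.06443467e-01,  2.78851930e-01],
       [-2.77182541e-01,  3.04699329e-02, -9.60334016e-01]]), 't': array([0.09170898, 0.41293307, 0.5936751 ])}
```

View pics/w1.png

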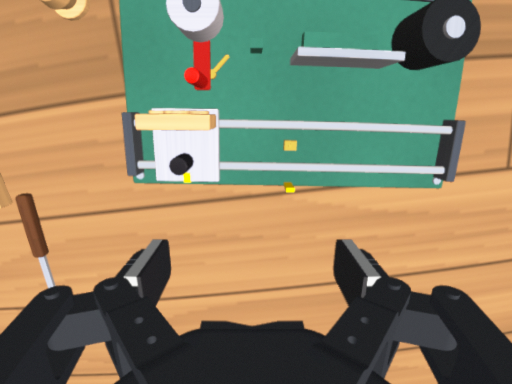

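The wrist picture shows the knob at (180,163), the carrier's mark at (187,178), the pointer at (290,188), the post top at (193,75), and the rail running horizontally.

Run:
```python
from h import *
p=cv2.imread("pics/w1.png");X=np.load("pics/w1.npy");h=cv2.cvtColor(p,cv2.COLOR_BGR2HSV)
H,S,V=[h[...,i].astype(int) for i in range(3)];Z=X[...,2]
v,u=np.mgrid[:384,:512]
def rep(n,k):
    P=X[k];c,r=cv2.minEnclosingCircle(P[:,:2].astype(np.float32));print(n,k.sum(),np.round(P.mean(0),4),'circ',np.round(c,4),round(r,4))
rep('knobtop',(V<70)&(abs(Z-.116)<.005)&(u<230)&(v<200)&(v>140))
rep('post',((H<8)|(H>172))&(S>150)&(abs(Z-.125)<.005)&(u<230)&(v<110))
rep('idler',(S<60)&(abs(Z-.112)<.005)&(u<230)&(v<60))
rep('ptr',(H>20)&(H<34)&(S>150)&(u>270)&(u<310)&(v>178)&(v<200))
rep('mark',(H>20)&(H<34)&(S>200)&(u>175)&(u<200)&(v>172)&(v<188))
g=(H>65)&(H<90)&(S>100)&(abs(Z-.03)<.01)
f=[];l=[]
for c in range(150,430):   # front edge
    r=np.where(g[:,c])[0]
    if len(r): f.append(X[r.max(),c,:2])
f=np.array(f);
q=cv2.fitLine(f.astype(np.float32),cv2.DIST_HUBER,0,.01,.01).ravel();print('front',q,'yaw',np.arctan2(-q[0]*np.sign(q[1]),abs(q[1])))
w=g[40:175,:];l=np.array([X[r+0,np.where(g[r])[0].min(),:2] for r in range(40,100)])
q=cv2.fitLine(l.astype(np.float32),cv2.DIST_HUBER,0,.01,.01).ravel();print('left',q,'yaw',np.arctan2(q[1],q[0]))
```

```text
knobtop 235 [0.5175 0.125  0.1161] circ [0.5179 0.1255] 0.011
post 207 [0.6171 0.0905 0.125 ] circ [0.6177 0.0907] 0.0089
idler 1366 [0.6829 0.0818 0.1126] circ [0.6926 0.0812] 0.0296
ptr 96 [nan nan nan] circ [ 0.4468 -0.0181] 0.017
mark 50 [0.4925 0.1301 0.0718] circ [0.493  0.1297] 0.0068
front [ 0.12748308  0.9918407   0.45732203 -0.00695757] yaw -0.12783095
left [ 0.9928998  -0.11895382  0.65145683  0.20416598] yaw -0.119236164
```

```bash
python3 -c "
import numpy as np;X=np.load('pics/w1.npy');print('endblock z',np.nanmax(X[105:180,122:145,2]))"
python3 -m inch '[{"dp":[0.013,-0.149,0],"dr":[0,0,0.013],"grip":0.2},{"dp":[0.013,-0.148,0],"dr":[0,0,0],"grip":0.2},{"dp":[0,0,0.14],"dr":[0,0,0],"grip":0.2},{"dp":[0,0,0.14],"dr":[0,0,0],"grip":0.2},{"dp":[0,0,0.14],"dr":[0,0,0],"grip":0.2},{"dp":[0,0,0.1],"dr":[0,0,0],"grip":0.2},{"dp":[0,0,0],"dr":[0,0,0],"grip":0.2},{"dp":[0,0,0],"dr":[0,0,0],"grip":0.2},{"dp":[0,0,0],"dr":[0,0,0],"grip":0.2}]'
python3 - <<'E'
from h import *
s=env.observe();c,sn=np.cos(-.122),np.sin(-.122);d=np.array([.5179,.1255])-s['position'][:2];q=s['eef_rot']
print('to knob mx,my',c*d[0]+sn*d[1],-sn*d[0]+c*d[1],'yaw',2*np.arctan2(q[1],q[0]))
p,d=vision.camera("wrist");cv2.imwrite("pics/w2.png",p[:,:,::-1])
E
```

```text
endblock z 0.13454690165619587
clock: 3.25
position: [0.5197, 0.1243, 0.1584]
eef_rot: [0.998, -0.063, 0.002, -0.001]
force: [-0.7, 0.1, -0.4]
finger_gap: 0.0512
gripper_force: 0.0
to knob mx,my -0.0019076843244263614 0.0009848383433059683 yaw -0.12646289871216682
```

View pics/w2.png

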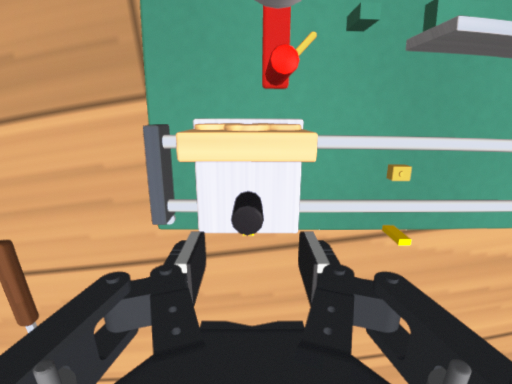

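The picture shows the knob at (248,215), centred between the fingers at u 190 and 315, with the end block at the left clear of them. I'll descend and grip it.

```bash
python3 -m inch '[{"dp":[-0.006,-0.003,0.1],"dr":[0,0,0],"grip":0.2},{"dp":[0,0,0.1],"dr":[0,0,0],"grip":0.2},{"dp":[0,0,0.05],"dr":[0,0,0],"grip":0.2},{"dp":[0,0,0],"dr":[0,0,0],"grip":0.2},{"dp":[0,0,0],"dr":[0,0,0],"grip":-1},{"dp":[0,0,0],"dr":[0,0,0],"grip":-1},{"dp":[0,0,0],"dr":[0,0,0],"grip":-1},{"dp":[0,0,0],"dr":[0,0,0],"grip":-1},{"dp":[0,0,0],"dr":[0,0,0],"grip":-1},{"dp":[0,0,0],"dr":[0,0,0],"grip":-1}]'
```

```text
clock: 4.3
position: [0.5179, 0.1266, 0.0834]
eef_rot: [0.998, -0.062, 0.002, -0.001]
force: [-0.9, -0.6, 6.0]
finger_gap: 0.0228
gripper_force: 58.5
```

```bash
python3 -m inch '[{"dp":[0,0.05,0],"dr":[0,0,0],"grip":-1},{"dp":[0,0.05,0],"dr":[0,0,0],"grip":-1},{"dp":[0,0.05,0],"dr":[0,0,0],"grip":-1},{"dp":[0,0.05,0],"dr":[0,0,0],"grip":-1},{"dp":[0,0.05,0],"dr":[0,0,0],"grip":-1},{"dp":[0,0.05,0],"dr":[0,0,0],"grip":-1},{"dp":[0,0.05,0],"dr":[0,0,0],"grip":-1},{"dp":[0,0.05,0],"dr":[0,0,0],"grip":-1},{"dp":[0,0,0],"dr":[0,0,0],"grip":-1},{"dp":[0,0,0],"dr":[0,0,0],"grip":-1}]'
python3 -m inch '[{"dp":[0,0.015,0],"dr":[0,0,0],"grip":-1},{"dp":[0,0.015,0],"dr":[0,0,0],"grip":-1},{"dp":[0,0.015,0],"dr":[0,0,0],"grip":-1},{"dp":[0,0.015,0],"dr":[0,0,0],"grip":-1},{"dp":[0,0.015,0],"dr":[0,0,0],"grip":-1},{"dp":[0,0.015,0],"dr":[0,0,0],"grip":-1},{"dp":[0,0,0],"dr":[0,0,0],"grip":-1},{"dp":[0,0,0],"dr":[0,0,0],"grip":-1},{"dp":[0,0,0],"dr":[0,0,0],"grip":-1}]'
python3 - <<'E'
from h import *
s=env.observe();c,sn=np.cos(-.122),np.sin(-.122);d=s['position'][:2]-np.array([.6218,-.0407]);q=s['eef_rot']
print('machine',c*d[0]+sn*d[1],-sn*d[0]+c*d[1],'yaw',2*np.arctan2(q[1],q[0]),s['force'])
p,d=vision.camera("wrist");cv2.imwrite("pics/w3.png",p[:,:,::-1])
E
```

```text
clock: 5.3
position: [0.5021, 0.0054, 0.0834]
eef_rot: [0.998, -0.063, 0.001, 0.0]
force: [-0.7, -1.7, 10.2]
finger_gap: 0.0227
gripper_force: 59.9
clock: 6.2
position: [0.499, -0.0187, 0.0834]
eef_rot: [0.998, -0.062, 0.002, -0.001]
force: [-1.8, 3.0, 9.4]
finger_gap: 0.0226
gripper_force: 59.9
machine -0.1245428879768041 0.006902299751826019 yaw -0.12422360396000771 [-1.75841887  3.04324427  9.37747873]
```

View pics/w3.png

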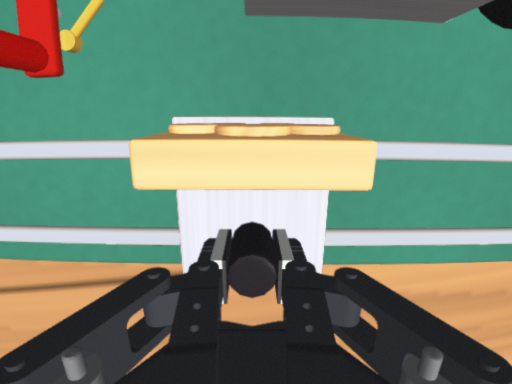

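```bash
python3 -m inch '[{"dp":[0,0.005,0],"dr":[0,0,0],"grip":-1},{"dp":[0,0,0],"dr":[0,0,0],"grip":-1},{"dp":[0,0,0],"dr":[0,0,0],"grip":0.2},{"dp":[0,0,0],"dr":[0,0,0],"grip":0.2},{"dp":[0,0,0],"dr":[0,0,0],"grip":0.2},{"dp":[0,0,0],"dr":[0,0,0],"grip":0.2},{"dp":[0,0,-0.06],"dr":[0,0,0],"grip":0.2},{"dp":[0,0,-0.15],"dr":[0,0,0],"grip":0.2},{"dp":[0,0,-0.15],"dr":[0,0,0],"grip":0.2},{"dp":[0,0,-0.15],"dr":[0,0,0],"grip":0.2},{"dp":[0,0,-0.15],"dr":[0,0,0],"grip":0.2},{"dp":[0,0,0],"dr":[0,0,0],"grip":0.2},{"dp":[0,0,0],"dr":[0,0,0],"grip":0.2}]'
python3 - <<'E'
from h import *
m=vision.camera_model("wrist");p,d=vision.camera("wrist");cv2.imwrite("pics/w4.png",p[:,:,::-1])
X=cloud("wrist",d,m);np.save("pics/w4.npy",X)
h=cv2.cvtColor(p,cv2.COLOR_RGB2HSV);H,S,V=[h[...,i].astype(int) for i in range(3)];Z=X[...,2]
c,s=np.cos(-.122),np.sin(-.122)
def rep(n,k):
    nn,l,st,ce=cv2.connectedComponentsWithStats(k.astype(np.uint8))
    for i in range(1,nn):
        if st[i,4]<15: continue
        P=X[l==i];P=P[~np.isnan(P[:,0])];q,r=cv2.minEnclosingCircle(P[:,:2].astype(np.float32));d=np.array(q)-[.6218,-.0407]
        e=P.mean(0)[:2]-[.6218,-.0407]
        print(n,ce[i].round(),st[i,4],P.mean(0).round(4),'circ',np.round(q,4),round(r,4),'mach',np.round([c*d[0]+s*d[1],-s*d[0]+c*d[1]],4),'mean mach',np.round([c*e[0]+s*e[1],-s*e[0]+c*e[1]],4))
rep('knob',(V<70)&(abs(Z-.116)<.004))
rep('post',((H<8)|(H>172))&(S>150)&(abs(Z-.125)<.004))
rep('yel',(H>20)&(H<34)&(S>190)&(V>120)&(Z<.09))
E
```

```text
clock: 7.55
position: [0.4979, -0.0218, 0.28]
eef_rot: [0.998, -0.063, 0.001, 0.0]
force: [-0.5, -0.8, -0.8]
finger_gap: 0.0516
gripper_force: 0.0
knob [248. 177.] 273 [ 0.4993 -0.0196  0.1162] circ [ 0.4991 -0.0195] 0.011 mach [-0.1244  0.0061] mean mach [-0.1241  0.006 ]
post [127.  80.] 238 [0.6172 0.0899 0.125 ] circ [0.6177 0.0906] 0.009 mach [-0.02    0.1299] mean mach [-0.0204  0.129 ]
yel [249. 196.] 108 [ 0.4622 -0.0151  0.0648] circ [ 0.4645 -0.0153] 0.0113 mach [-0.1592  0.0061] mean mach [-0.1615  0.006 ]
```

View pics/w4.png

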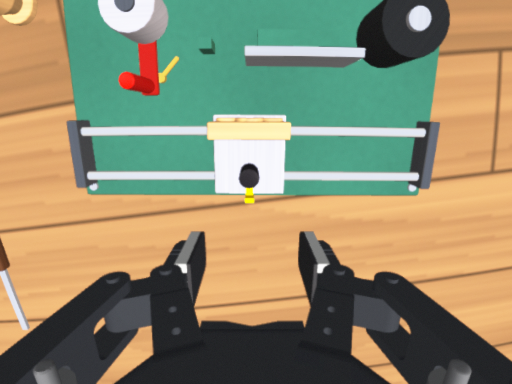

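Mark and pointer form one line at (249,190-200), so the carrier sits in its station. I measured the post at machine (-20,130), which is its rest position. Moving over it now.

```bash
python3 -c "
import numpy as np;X=np.load('pics/w4.npy');print('yellow rod z',np.nanmax(X[55:82,162:180,2]))"
python3 -m inch '[{"dp":[0.088,-0.105,0],"dr":[0,0,0],"grip":0.2},{"dp":[0.088,-0.105,0],"dr":[0,0,0],"grip":0.2},{"dp":[0.088,-0.105,0],"dr":[0,0,0],"grip":0.2},{"dp":[0.088,-0.105,0],"dr":[0,0,0],"grip":0.2},{"dp":[0,0,0.15],"dr":[0,0,0],"grip":0.2},{"dp":[0,0,0.15],"dr":[0,0,0],"grip":0.2},{"dp":[0,0,0.05],"dr":[0,0,0],"grip":0.2},{"dp":[0,0,0],"dr":[0,0,0],"grip":0.2},{"dp":[0,0,0],"dr":[0,0,0],"grip":0.2},{"dp":[0,0,0],"dr":[0,0,0],"grip":0.2}]'
python3 - <<'E'
from h import *
s=env.observe();c,sn=np.cos(-.122),np.sin(-.122);d=np.array([.6177,.0906])-s['position'][:2];q=s['eef_rot']
print('to post mx,my',c*d[0]+sn*d[1],-sn*d[0]+c*d[1],'yaw',2*np.arctan2(q[1],q[0]))
p,d=vision.camera("wrist");cv2.imwrite("pics/w5.png",p[:,:,::-1])
E
```

```text
yellow rod z 0.04770664159145251
clock: 8.6
position: [0.6191, 0.0906, 0.1754]
eef_rot: [0.998, -0.062, 0.001, -0.0]
force: [0.0, 1.1, 0.1]
finger_gap: 0.0516
gripper_force: 0.0
to post mx,my -0.0013728207975029346 -0.00012069608521182848 yaw -0.12499983297769872
```

View pics/w5.png

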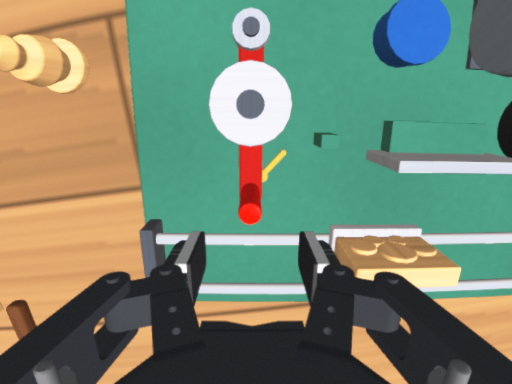

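The picture shows the post at (250,212), centred between the fingers, with the blank at (395,260) and the figurine at (40,60) well clear. I'll descend and grip the post.

```bash
python3 -m inch '[{"dp":[-0.004,0,0.1],"dr":[0,0,0],"grip":0.2},{"dp":[0,0,0.1],"dr":[0,0,0],"grip":0.2},{"dp":[0,0,0.1],"dr":[0,0,0],"grip":0.2},{"dp":[0,0,0],"dr":[0,0,0],"grip":0.2},{"dp":[0,0,0],"dr":[0,0,0],"grip":-1},{"dp":[0,0,0],"dr":[0,0,0],"grip":-1},{"dp":[0,0,0],"dr":[0,0,0],"grip":-1},{"dp":[0,0,0],"dr":[0,0,0],"grip":-1},{"dp":[0,0,0],"dr":[0,0,0],"grip":-1},{"dp":[0,0,0],"dr":[0,0,0],"grip":-1}]'
```

```text
clock: 9.65
position: [0.619, 0.0921, 0.087]
eef_rot: [0.998, -0.062, 0.003, -0.001]
force: [0.2, 1.6, 6.9]
finger_gap: 0.0166
gripper_force: 58.8
```

Gripped. Now I'll swing it along the arc.

```bash
python3 -m inch '[{"dp":[0.0004,0.0187,0],"dr":[0,0,-0.051],"grip":-1},{"dp":[0.0004,0.0187,0],"dr":[0,0,-0.051],"grip":-1},{"dp":[0.0004,0.0187,0],"dr":[0,0,-0.051],"grip":-1},{"dp":[0.0004,0.0187,0],"dr":[0,0,-0.051],"grip":-1},{"dp":[0.0004,0.0187,0],"dr":[0,0,-0.051],"grip":-1},{"dp":[0.0004,0.0187,0],"dr":[0,0,-0.051],"grip":-1},{"dp":[0.0004,0.0187,0],"dr":[0,0,-0.051],"grip":-1},{"dp":[0.0004,0.0187,0],"dr":[0,0,-0.051],"grip":-1},{"dp":[0.0004,0.0187,0],"dr":[0,0,-0.051],"grip":-1},{"dp":[0.0004,0.0187,0],"dr":[0,0,-0.051],"grip":-1},{"dp":[0.0004,0.0187,0],"dr":[0,0,-0.051],"grip":-1},{"dp":[0.0004,0.0187,0],"dr":[0,0,-0.051],"grip":-1},{"dp":[0,0,0],"dr":[0,0,0],"grip":-1},{"dp":[0,0,0],"dr":[0,0,0],"grip":-1},{"dp":[0,0,0],"dr":[0,0,0],"grip":-1}]'
cat > st.py <<'E'
from h import *
s=env.observe();c,sn=np.cos(-.122),np.sin(-.122);R=np.array([[c,sn],[-sn,c]])
d=R@(s['position'][:2]-[.6218,-.0407]);q=s['eef_rot'];a=d-[.120,.130]
print('mach',d,'phi',np.arctan2(-a[1],-a[0]),'r',np.hypot(*a),'yaw',2*np.arctan2(q[1],q[0]),'F mach',R@s['force'][:2],s['force'][2],s['clock'])
E
python3 st.py
```

```text
clock: 11.15
position: [0.6257, 0.028, 0.087]
eef_rot: [0.984, 0.177, 0.002, -0.002]
force: [-2.1, 4.9, 8.1]
finger_gap: 0.0167
gripper_force: 59.3
mach [-0.00448918  0.06862473] phi 0.4580455243017303 r 0.13879653766712838 yaw 0.3557307162265253 F mach [-2.68644155  4.58144997] 8.061816662091005 11.15
```

```bash
python3 -m inch '[{"dp":[0.0003,0.012,0],"dr":[0,0,-0.033],"grip":-1},{"dp":[0.0003,0.012,0],"dr":[0,0,-0.033],"grip":-1},{"dp":[0,0,0],"dr":[0,0,0],"grip":-1},{"dp":[0,0,0],"dr":[0,0,0],"grip":-1}]'; python3 st.py
python3 -m inch '[{"dp":[0.0001,0.008,0],"dr":[0,0,-0.02],"grip":-1},{"dp":[0,0,0],"dr":[0,0,0],"grip":-1},{"dp":[0,0,0],"dr":[0,0,0],"grip":-1}]'; python3 st.py
```

```text
clock: 11.55
position: [0.6282, 0.0214, 0.087]
eef_rot: [0.979, 0.202, 0.002, -0.002]
force: [-3.2, 3.5, 7.8]
finger_gap: 0.0166
gripper_force: 59.4
mach [-0.00120167  0.06241385] phi 0.5086852191982748 r 0.13877223022463298 yaw 0.40743568520330004 F mach [-3.6517644   3.09675832] 7.77685362512071 11.55
clock: 11.85
position: [0.6284, 0.0209, 0.087]
eef_rot: [0.978, 0.21, 0.001, -0.003]
force: [-3.9, 6.9, 8.9]
finger_gap: 0.0166
gripper_force: 59.6
mach [-0.00095104  0.06191316] phi 0.5127152379262104 r 0.13879831388454653 yaw 0.4235565530585018 F mach [-4.69273836  6.40342906] 8.927807405102527 11.85
```

```bash
python3 -m inch '[{"dp":[0,0.01,0],"dr":[0,0,0],"grip":-1},{"dp":[0,0,0],"dr":[0,0,0],"grip":-1},{"dp":[0,0,0],"dr":[0,0,0],"grip":-1}]'; python3 st.py
python3 -m inch '[{"dp":[0,0.01,0],"dr":[0,0,0],"grip":-1},{"dp":[0,0,0],"dr":[0,0,0],"grip":-1},{"dp":[0,0,0],"dr":[0,0,0],"grip":-1}]'; python3 st.py
```

```text
clock: 12.15
position: [0.6284, 0.0207, 0.087]
eef_rot: [0.977, 0.211, 0.0, -0.005]
force: [-7.3, 9.8, 10.2]
finger_gap: 0.0167
gripper_force: 60.1
mach [-0.00088126  0.06172857] phi 0.5141204880479231 r 0.13882819095700857 yaw 0.4252579436885284 F mach [-8.4036916   8.84582778] 10.157591415937587 12.15
clock: 12.45
position: [0.6285, 0.0205, 0.0869]
eef_rot: [0.977, 0.212, -0.0, -0.006]
force: [-8.6, 13.6, 10.3]
finger_gap: 0.0167
gripper_force: 60.8
mach [-0.00081317  0.06157158] phi 0.5153461339781767 r 0.1388462178887296 yaw 0.42735829383850915 F mach [-10.15478949  12.46287471] 10.347255016885024 12.45
```

```bash
python3 -m inch '[{"dp":[0,0.007,0],"dr":[0,0,0],"grip":-1},{"dp":[0,0,0],"dr":[0,0,0],"grip":-1},{"dp":[0,0,0],"dr":[0,0,0],"grip":-1},{"dp":[0,0,0],"dr":[0,0,0],"grip":-1}]'; python3 st.py
python3 - <<'E'
from h import *
a,_=vision.camera("wrist");b,_=vision.camera("scene");cc,_=vision.camera("side")
o=np.vstack([np.hstack([cv2.resize(a,(400,300)),cv2.resize(b[110:310,130:397],(400,300))]),np.hstack([cv2.resize(cc[130:290,210:423],(400,300)),cv2.resize(cv2.imread("pics/side0.png")[130:290,210:423,::-1],(400,300))])])
cv2.imwrite("pics/f.png",o[:,:,::-1])
E
```

```text
clock: 12.85
position: [0.6285, 0.0204, 0.0869]
eef_rot: [0.977, 0.213, -0.001, -0.008]
force: [-9.5, 14.9, 11.1]
finger_gap: 0.0166
gripper_force: 61.4
mach [-0.00076715  0.06146755] phi 0.5161613610823713 r 0.13885749169794157 yaw 0.42882396581174065 F mach [-11.27301946  13.65637205] 11.106065747677707 12.85
```

View pics/f.png

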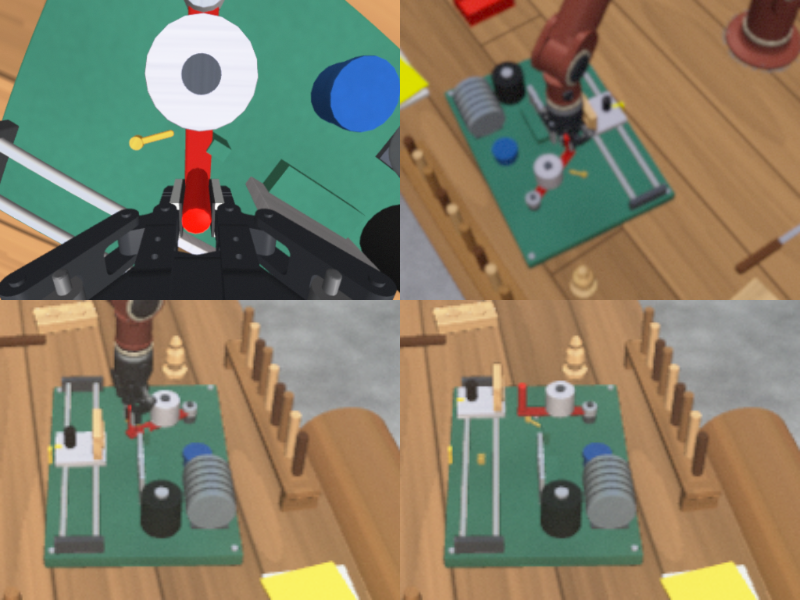

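The picture shows the arm touching its green stop block at (215,145) in the wrist view, past the pawl. The carrier is still level with the pointer at (50,452), and the tin and figurine haven't moved. Handing in.

```bash
python3 -c "
from station import env
print(env.hand_in())"
```

```text
the job is handed in; nothing more can be done
None
```

The carrier sits in its detent station in line with the pointer, the tensioner is held against its stop past the click with about 18 N on the post, nothing else appears to have moved, and the job was handed in at about 13 s.

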